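# Put the salt and pepper shakers back in the condiment rack

## Robot

A 7-joint arm with a two-finger parallel gripper is mounted at the origin on the work surface. World frame = base frame: x ahead of the robot, y to its left, z up, the work surface at z = 0. Lengths are in mm, angles in degrees, forces in N, time in s.
With the tool pointing down it reaches from about 400 to 850 mm from the base axis. Payload 4.5 kg.
Tool frame: the origin (TCP) lies between the finger pads, 19 mm behind the fingertips; this is the grasp point; z points along the fingers, y is the line along which they close (so a half turn about z gives the same grasp; the last joint's range is limited). The gripper opens to 85 mm and grips with 20 to 120 N. Pads are 22 mm wide; open, the fingers measure 114 mm over their backs; the gripper's body (76 mm by 85 mm) begins 54 mm behind the grasp point. The pads swing forward as they close: fully open they stand 13 mm farther back than shut.
Start: joints at [79.229, 39.483, -11.15, 89.685, 9.013, 51.709, -12.324], TCP at [137.519, -609.706, 250.017] pointing down, gripper open.
Joint ranges: [-172.22, 172.22], [-26.19, 119.32], [-84.43, 86.54], [7.71, 146.69], [-57.33, 237.33], [2.42, 119.75], [-152.13, 152.13]. Speed limits (degrees/s): [147.25, 147.25, 180, 180, 180, 180, 180].

## Interface

Orientations are given as [roll, pitch, yaw] about the fixed x, y, z axes, in that order (R = Rz(yaw) Ry(pitch) Rx(roll)).
In Python, from station import r gives the robot as it stands. Calls block until the motion is done:
- r.movep(position, orientation): joint-space move of the TCP to a pose.
- r.movel(position, ori=None, velocity=150): straight line of the TCP; ori=None keeps the orientation; velocity is the mean speed in mm/s.
- r.set_joints(angles): joint-space move.
- r.release() and r.close(strength=None): open the fingers fully, or close them until they stop; strength is the grip in N (None keeps the last).
- r.hold(seconds).
- r.inverse_kinematics(position, orientation): joint angles nearest the present ones, or None.
- r.observe(): the state.
- r.snapshot(name): name is "scene" or "top" or "wrist"; returns the picture (400x640x3 uint8, red, green, blue); there is no depth.
- r.camera_params(name): a dict with "camera_matrix" (3x3 intrinsics, pixels), "cam_to_world" (4x4, takes a point from camera to world coordinates); the wrist camera has in their place "T_tool_cam" (4x4, takes a point from camera to tool coordinates, whose origin is the TCP and whose axes are the flange's). Camera axes: x right, y down, z forward; pixel columns grow to the right and rows downward; lengths in mm; the calibration is good to about 2 mm. A picture is of the moment at which its call begins: read the wrist's pose just before it. camera_params takes no time and is no camera call.
A pose or a line that the arm cannot do raises r.PlanningError and nothing moves.
- r.sign_off(): hands the job in; it is judged then, once.
The state is a dict: "time_s": time; "joints": joint angles; "dq": joint speeds; "effort": joint torques, N m; "position": TCP position; "tcp_rot": TCP orientation; "ft_force": force on the tool from outside, world axes, zero at the start; "wrist_torque": the same for the moment, N m; "grip_width": finger opening in mm; "grasp_force": force on a finger pad.
Only numpy, scipy, OpenCV 4.12 (cv2) and the standard library are available. Lean on these libraries where they do the work, as an engineer would, in place of code of your own. Each camera call takes 0.05 s, during which the arm holds its last target. There are 200 camera calls.

## Task

Put the pepper shaker (the slimmer one) and the salt shaker (the stouter one) back in the condiment rack, each through the hole of the graded row that fits its diameter closely, and all the way down so that it stands upright on the rack's floor, then let go. The bored board is loose in the rack and may have slid off centre, so feel for the hole lightly, never pushing hard on the rack, and leave the other things on the worktop where they are.

Things in the scene. Friction and masses are not known exactly. Their poses are not given: they have to be found in the camera images.
- rack: Stainless-steel condiment rack, fixed, 374 mm long (its x) by 86 mm wide (y); side rails and end plates 50 mm high, end handles 77 mm. Its floor, on which the shakers stand when home, is 6 mm above the worktop. Holds a bored board. More than 40 N on rack or board is too much (landing a held shaker at 30 mm/s already knocks with about 30 N). Origin: middle of the rack at worktop level; z up.
- board_mid (a point): Middle of the board's top when the board is centred (46 mm above the worktop, axes as the rack). Board 328 x 78 x 12 mm, with five through holes in a row along x for parts of 30, 36, 42, 48, 54 mm diameter (each bored 2 mm wider, edges sharp) at x = -128, -64, 0, +64, +128 mm from the board's own middle, y = 0.
- board_play (a point): Fixed point, 20 mm towards the rack's +x from board_mid: where the board's middle is when the board is against its +x stop. It is shorter than the rack and slides along x up to 20 mm either way of centre, no play in y; where it lies is not reported. About 1.5 N moves it; a shaker pressed on it or caught in a hole may drag it to a stop.
- pepper: The pepper shaker: stainless cylinder with straight sides, 36 mm in diameter, 107 mm tall, with a slightly domed top with 4 pin holes; the lowest 3 mm of its foot is bevelled by 2 mm. Stands upright, loose, 100 to 220 g. Grip its sides from above, TCP 75 to 85 mm above its foot, so the fingertips stay clear of the rack when it is home. Origin: centre of its underside; z up.
- salt: The salt shaker: stainless cylinder with straight sides, 42 mm in diameter, 107 mm tall, with a slightly domed top with 7 pin holes; the lowest 3 mm of its foot is bevelled by 2 mm. Stands upright, loose, 100 to 220 g. Grip its sides from above, TCP 75 to 85 mm above its foot, so the fingertips stay clear of the rack when it is home. Origin: centre of its underside; z up.
- jar: Bystander: glass jar with a steel screw-top lid, 90 mm diameter, 130 mm tall. Origin: centre of its underside.
- bowl: Bystander: cream melamine bowl, 130 mm across, 55 mm tall. Origin: centre of its underside.
- basket: Bystander: pink plastic slatted basket, 240 x 170 x 80 mm. Origin: centre of its underside.
- bottle: Bystander: amber sauce bottle, 52 mm diameter, 200 mm tall. Origin: centre of its underside.
Things that resemble listed ones, but are neither listed nor needed, are in the scene too. Leave any pink or purple look-alike of the pepper alone.

How it is judged:
By the outcome, as a careful person would: the job done as asked, in the order asked, and still so for the second after the job is handed in, with the robot touching nothing.
It also fails if it takes over 72 s, if anything falls off the work surface, if the arm or the gripper's body presses on something with over 40 N, if the wrist force passes 120 N, or if a joint passes its speed limit or range.

## Working session

There is one attempt and no reset: what is moved stays moved. The work goes in short steps, each a Python script; the robot and the scene stay as the last script left them, time stands still between calls to the robot, and variables do not carry over. Pictures are saved under pics/ and viewed, at most 10 in all, crops included, and the job is handed in when it is done.

```bash
mkdir -p pics && python3 - <<'E'
from station import r
import cv2,numpy as np
for n in ("scene","top"):
    p=r.camera_params(n);print(n,np.round(p["camera_matrix"],1).tolist(),np.round(p["cam_to_world"],3).tolist())
    cv2.imwrite(f"pics/{n}0.png",r.snapshot(n)[:,:,::-1])
print(np.round(r.camera_params("wrist")["T_tool_cam"],3).tolist(),r.camera_params("wrist")["camera_matrix"])
s=r.observe();print(s["time_s"],s["position"],s["tcp_rot"],s["ft_force"])
E
```

```text
scene [[385.9, 0.0, 313.7], [0.0, 385.9, 201.9], [0.0, 0.0, 1.0]] [[-0.743, 0.562, -0.364, 978.498], [0.67, 0.622, -0.406, 369.65], [-0.002, -0.545, -0.838, 918.876], [0.0, 0.0, 0.0, 1.0]]
top [[397.6, 0.0, 314.6], [0.0, 397.6, 201.2], [0.0, 0.0, 1.0]] [[0.013, -0.982, 0.19, 357.746], [-1.0, -0.013, 0.002, -34.517], [0.001, -0.19, -0.982, 1335.324], [0.0, 0.0, 0.0, 1.0]]
[[0.0, -0.959, -0.282, 70.995], [1.0, 0.0, -0.001, -0.653], [0.001, -0.282, 0.959, -123.184], [0.0, 0.0, 0.0, 1.0]] [[309.06965715   0.         317.30375028]
 [  0.         309.06965715 194.86488583]
 [  0.           0.           1.        ]]
0.1 [ 137.3190164  -609.16333139  249.25549129] [-1.79905757e+02  6.70297465e-03  1.27120385e+01] [0.43155793 0.61336577 0.17205411]
```

View pics/scene0.png

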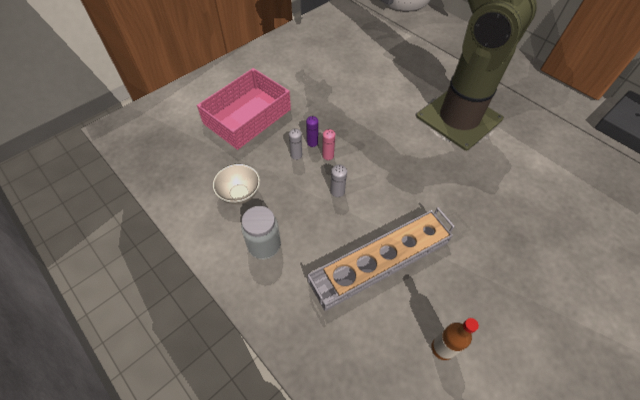

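View pics/top0.png

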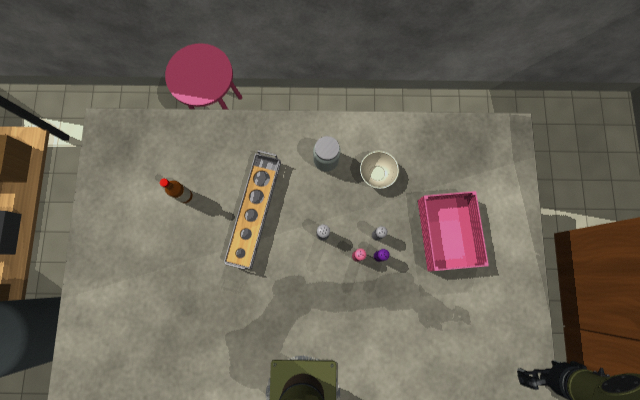

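Scene and top views: the salt is at top (323,231) / scene (339,180) and the pepper at top (381,231) / scene (295,143). The purple and pink look-alikes stand beside them. The rack runs from top (240,268) to (265,155), its largest hole away from the robot, with the board slid towards the robot. Next I enlarge both.

```bash
python3 - <<'E'
import cv2,numpy as np
t=cv2.imread("pics/top0.png");s=cv2.imread("pics/scene0.png")
R=lambda i,x,y,w,h,k:cv2.resize(i[y:y+h,x:x+w],None,fx=k,fy=k,interpolation=cv2.INTER_CUBIC)
a=R(t,215,145,80,130,4.5); b=R(t,305,215,95,55,4.5)
c=np.zeros((585,800,3),np.uint8); c[:a.shape[0],:a.shape[1]]=a; c[:b.shape[0],365:365+b.shape[1]]=b
d=R(s,280,105,80,100,3.3);c[250:250+d.shape[0],365:365+d.shape[1]]=d
cv2.imwrite("pics/c1.png",c)
cv2.imwrite("pics/c2.png",R(s,300,200,160,110,5))
E
```

```text
(no output)
```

View pics/c1.png

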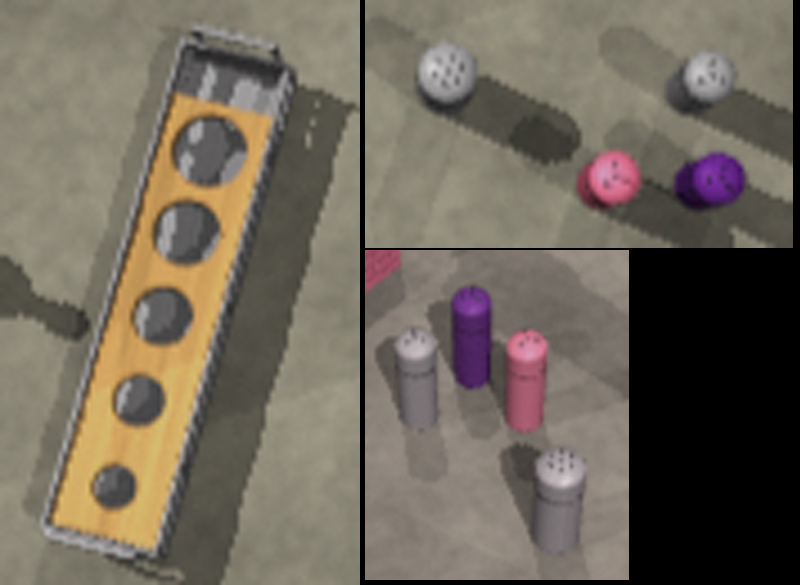

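View pics/c2.png

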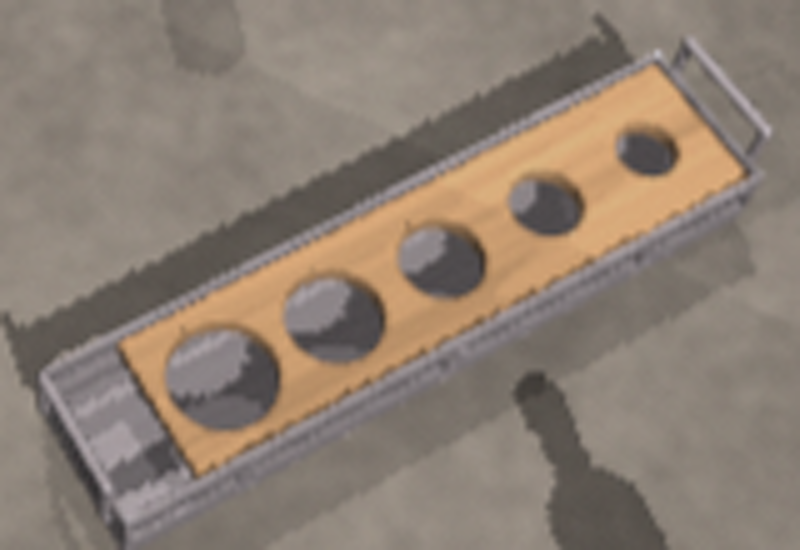

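Crops: the board lies against the near stop, with its free gap at the far end. Hole centres are read at c1 (139,400) and (163,316) and at c2 (546,204) and (441,260). Shaker tops: salt c1 (447,72)/(561,463), pepper (709,77)/(416,343).

```bash
cat > h.py <<'E'
import numpy as np
from station import r
from scipy.spatial.transform import Rotation as Ro
def ray(n,px,T=None):
    p=r.camera_params(n); T=np.array(p["cam_to_world"]) if T is None else T
    d=T[:3,:3]@np.linalg.inv(p["camera_matrix"])@[px[0],px[1],1]
    return T[:3,3],d/np.linalg.norm(d)
def tri(rays):
    A=sum(np.eye(3)-np.outer(d,d) for o,d in rays);b=sum((np.eye(3)-np.outer(d,d))@o for o,d in rays)
    x=np.linalg.solve(A,b);return x,max(np.linalg.norm(np.cross(d,x-o)) for o,d in rays)
def atz(o,d,z): return o+d*(z-o[2])/d[2]
def wristT(s):
    T=np.eye(4);T[:3,:3]=Ro.from_euler("xyz",s["tcp_rot"],degrees=True).as_matrix();T[:3,3]=s["position"]
    return T@np.array(r.camera_params("wrist")["T_tool_cam"])
E
python3 - <<'E'
from h import *
un=lambda c,k,o,q=(0,0):[(c[0]-q[0]+.5)/k-.5+o[0],(c[1]-q[1]+.5)/k-.5+o[1]]
T=lambda c,q=(0,0),o=(215,145):un(c,4.5,o,q)
H=[((114,486),(647,151)),((139,400),(546,204)),((163,316),(441,260)),((187,232),(334,317)),((210,151),(222,378))]
P=[]
for a,b in H:
    x,e=tri([ray("top",T(a)),ray("scene",un(b,5,(300,200)))]);P.append(x);print(x.round(1),e.round(1), atz(*ray("top",T(a)),46).round(1),atz(*ray("scene",un(b,5,(300,200))),46).round(1))
P=np.array(P);d=P[-1]-P[0];print(np.linalg.norm(d),np.degrees(np.arctan2(d[1],d[0])))
for n,a,b in (("salt",(447,72),(561,463)),("pepper",(709,77),(416,343))):
    ta=ray("top",T(a,(365,0),(305,215)));sb=ray("scene",un(b,3.3,(280,105),(365,250)))
    print(n,tri([ta,sb]),atz(*ta,105).round(1),atz(*sb,105).round(1))
E
```

```text
[435.2 208.   42.9] 1.3 [435.6 206.3  46. ] [436.3 209.7  46. ]
[497.3 193.   42.6] 1.3 [497.6 191.2  46. ] [498.5 194.8  46. ]
[559.5 178.3  41.1] 1.0 [559.2 176.6  46. ] [561.3 180.2  46. ]
[622.1 163.5  41.7] 1.4 [621.9 161.7  46. ] [623.  165.7  46. ]
[684.5 149.   39.7] 1.2 [683.5 147.1  46. ] [685.9 151.6  46. ]
256.18468658331903 -13.316008600764372
salt (array([503.50280817, -58.63290552, 101.55572004]), np.float64(0.5007813969204993)) [503.4 -59.  105. ] [505.2 -56.4 105. ]
pepper (array([ 502.8350262 , -240.62009704,   97.2553341 ]), np.float64(0.6510489699020489)) [ 502.3 -239.8  105. ] [ 507.  -234.3  105. ]
```

Hole spacing is 256.2 mm over four pitches (256 expected) with row yaw -13.3°. Heights come out at about 42 and 100 mm, within the calibration error of 46 and 107. The wrist views will refine this.

```bash
python3 - <<'E'
from h import *
import cv2,json
L={}
for n,p in (("w1",[525,90,260]),("w2",[500,-180,250])):
    r.movep(p,[180,0,-13.3]); s=r.observe(); im=r.snapshot("wrist")
    cv2.imwrite(f"pics/{n}.png",im[:,:,::-1]); L[n]=wristT(s).tolist(); print(s["position"],s["tcp_rot"],s["time_s"],s["ft_force"])
json.dump(L,open("w.json","w"))
R=lambda n,k:cv2.resize(cv2.imread(f"pics/{n}.png"),None,fx=k,fy=k,interpolation=cv2.INTER_CUBIC)
for n in ("w1","w2"): cv2.imwrite(f"pics/{n}b.png",R(n,1.25))
E
```

```text
[525.21382721  88.92583706 260.0009128 ] [ 1.79971337e+02 -1.22987167e-02 -1.33969395e+01] 2.9167 [-0.2064957  -0.19293049 -0.06683121]
[ 500.78185617 -178.13796793  250.06562845] [-1.79910859e+02 -2.64929425e-02 -1.31644402e+01] 4.025 [-0.23150112 -1.08232258  0.84136613]
```

View pics/w1b.png

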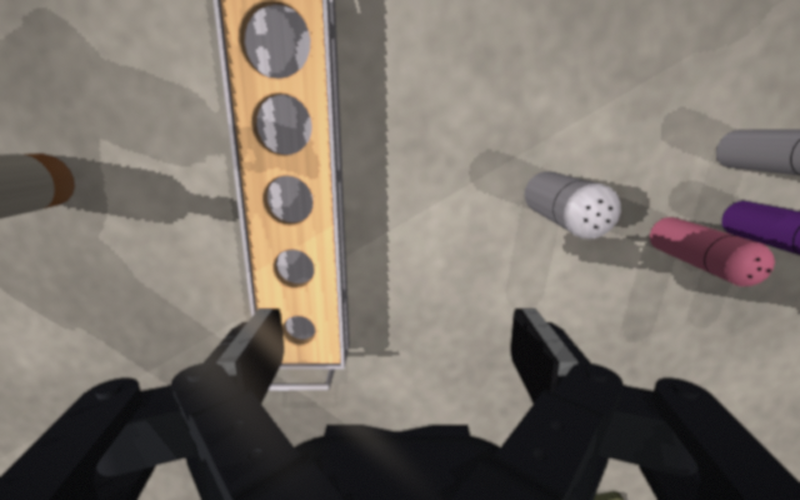

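View pics/w2b.png

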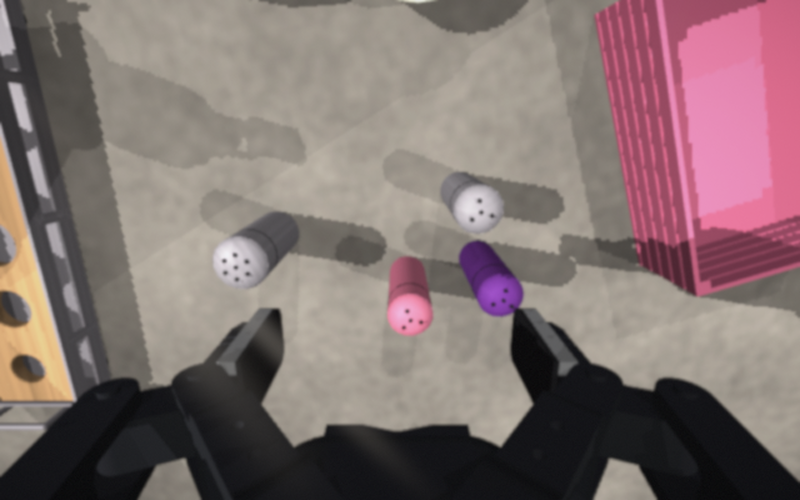

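Wrist views: w1b has holes 36 and 42 at (295,268) and (288,199) and the salt's pin pattern at (598,214). w2b has the salt's pins at (236,266) and the pepper's at (480,211).

```bash
python3 - <<'E'
from h import *
import json
L={k:np.array(v) for k,v in json.load(open("w.json")).items()}
W=lambda n,c:ray("wrist",[(c[0]+.5)/1.25-.5,(c[1]+.5)/1.25-.5],L[n])
un=lambda c,k,o,q=(0,0):[(c[0]-q[0]+.5)/k-.5+o[0],(c[1]-q[1]+.5)/k-.5+o[1]]
T=lambda c,q=(0,0),o=(215,145):un(c,4.5,o,q)
H=[((114,486),(647,151),(300,329)),((139,400),(546,204),(295,268)),((163,316),(441,260),(288,199)),((187,232),(334,317),(283,124)),((210,151),(222,378),(277,40))]
for a,b,c in H:
    R=[ray("top",T(a)),ray("scene",un(b,5,(300,200))),W("w1",c)]
    print("hole",tri(R)[0].round(1),[atz(*q,46).round(1)[:2].tolist() for q in R])
S=dict(salt=[ray("top",T((447,72),(365,0),(305,215))),ray("scene",un((561,463),3.3,(280,105),(365,250))),W("w1",(598,214)),W("w2",(236,266))],
 pepper=[ray("top",T((709,77),(365,0),(305,215))),ray("scene",un((416,343),3.3,(280,105),(365,250))),W("w2",(480,211))])
for k,R in S.items(): print(k,tri(R)[0].round(1),[atz(*q,107).round(1)[:2].tolist() for q in R])
E
```

```text
hole [435.  208.1  43.7] [[435.6, 206.3], [436.3, 209.7], [435.3, 207.4]]
hole [497.  193.2  43.7] [[497.6, 191.2], [498.5, 194.8], [496.7, 193.0]]
hole [559.6 179.   42.9] [[559.2, 176.6], [561.3, 180.2], [559.7, 179.4]]
hole [621.8 164.   42.5] [[621.9, 161.7], [623.0, 165.7], [620.8, 164.0]]
hole [684.2 149.4  40. ] [[683.5, 147.1], [685.9, 151.6], [682.2, 148.9]]
salt [503.4 -57.4 104.5] [[503.2, -58.9], [506.4, -55.4], [503.1, -56.2], [503.8, -57.4]]
pepper [ 502.4 -240.1   98. ] [[502.1, -239.5], [508.1, -232.8], [503.7, -238.0]]
```

```bash
cat >> h.py <<'E'
Y=[180,0,-13.3]
def f(n=3):
    return np.mean([(r.hold(.03),r.observe()["ft_force"])[1] for _ in range(n)],axis=0)
def pick(x,y,strength=50):
    r.movep([x,y,190],Y); r.movel([x,y,80],velocity=90); r.hold(.2); f0=f()
    r.close(strength); s=r.observe(); print("grip",round(s["grip_width"],1),s["grasp_force"],"df",(f()-f0).round(1),s["position"].round(1))
    r.movel([x,y,190],velocity=90); r.hold(.3); s=r.observe(); print("lift",round(s["grip_width"],1),"f",f().round(2),s["position"].round(1),s["time_s"])
E
python3 - <<'E'
from h import *
import cv2
pick(502.8,-238.8)
r.movep([497,193,190],Y); r.hold(.3); s=r.observe(); print(s["position"],f(),s["time_s"])
im=r.snapshot("wrist")[:,:,::-1]; cv2.imwrite("pics/w3.png",cv2.resize(im,None,fx=1.25,fy=1.25,interpolation=cv2.INTER_CUBIC))
E
```

```text
grip 35.1 49.66270923614502 df [ 0.4 -0.7  2.6] [ 502.9 -238.9   80.2]
lift 34.7 f [-0.51  0.3  -1.46] [ 502.7 -238.8  189.7] 8.475
[497.26540413 192.31341516 190.00216018] [-0.40247549 -0.20566254 -1.62691973] 10.4667
```

View pics/w3.png

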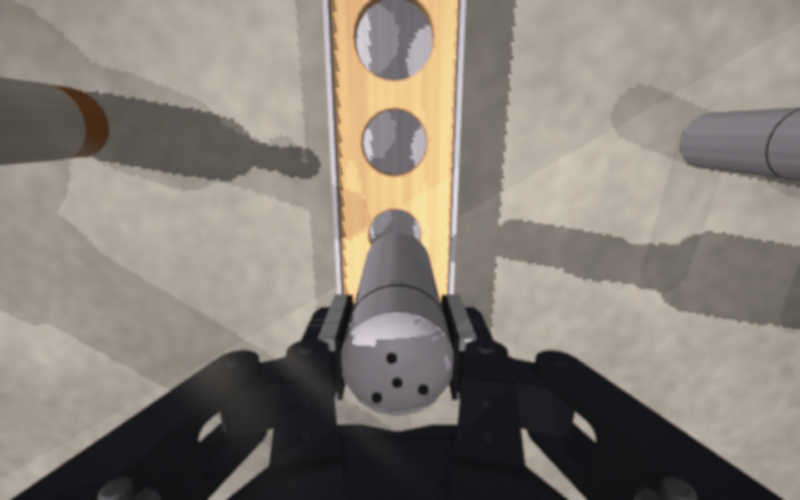

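The pepper is held upright and centred at (398,365); the hole row runs at column 394, with holes 48 and 42 at (394,142) and (394,230). That puts the row about 1–2 mm further to the left (+y). I now feel for the hole.

```bash
cat >> h.py <<'E'
c,s_=np.cos(np.radians(-13.3)),np.sin(np.radians(-13.3))
U=np.array([c,s_]);V=np.array([-s_,c])   # rack x, y
def probe(p,z0,z1,f0,lim=3,v=12,step=1.0):
    """feel down from z0 to z1; returns (z reached, force change)"""
    r.movel([*p,z0],velocity=40)
    z=z0
    while z>z1:
        z=max(z-step,z1); r.movel([*p,z],velocity=v); d=r.observe()["ft_force"]-f0
        if d[2]>lim or np.hypot(d[0],d[1])>2.5*lim: return z,d
    return z,d
def feel(p0,offs):
    """search; returns xy of the hole or None"""
    r.movel([*p0,132],velocity=90); r.hold(.2); f0=f(); print("f0",f0.round(2))
    for du,dv in offs:
        p=np.array(p0)+du*U+dv*V
        z,d=probe(p,128,120.5,f0)
        print((du,dv),p.round(1),"z",z,"rack force",(d[:2]@U).round(1),(d[:2]@V).round(1),d[2].round(1),round(r.observe()["time_s"],1))
        if z<=120.6: return p,f0
        r.movel([*r.observe()["position"][:2],128],velocity=60)
    return None,f0
OFFS=[(0,0),(0,1.5),(0,-1.5),(1.5,0),(-1.5,0),(2,1.5),(2,-1.5),(-2,1.5),(-2,-1.5)]
E
python3 - <<'E'
from h import *
p,f0=feel([497.2,193.8],OFFS); print(p,r.observe()["position"])
E
```

```text
f0 [ 0.23 -0.01 -1.47]
(0, 0) [497.2 193.8] z 120.5 rack force -0.9 0.2 -0.8 14.0
[497.2 193.8] [497.06035831 193.8823323  120.45268858]
```

```bash
cat >> h.py <<'E'
def seat(p,f0):
    p=np.array(p,float); z=r.observe()["position"][2]
    while z>82:
        st=3 if z>92 else 1
        z-=st; r.movel([*p,z],velocity=25 if z>92 else 10); d=r.observe()["ft_force"]-f0
        if d[2]>4:
            print("contact z",round(z,1),d.round(1))
            if z<90: break
            z+=st; r.movel([*p,z+1],velocity=30)
            p+=np.clip(d[:2]*.1,-.8,.8); 
    s=r.observe(); print("end",s["position"].round(1),(s["ft_force"]-f0).round(1),s["time_s"])
E
python3 - <<'E'
from h import *
import numpy as np
seat([497.2,193.8],np.array([.23,0,-1.47]))
E
```

```text
contact z 85.5 [-2.1 -0.9  6.4]
end [497.3 193.7  86.1] [-2.1 -0.9  6.4] 18.0667
```

Contact came at TCP 86, so the foot is at 6 mm on the floor. Release, then fetch the salt and feel for the next hole, one 64 mm pitch further on.

```bash
python3 - <<'E'
from h import *
import cv2
r.release(); r.hold(.2); r.movel([497.3,193.7,200],velocity=110)
pick(503.3,-57.2)
q=np.array([497.2,193.8])+64*U; print(q)
r.movep([*q,190],Y); r.hold(.2)
cv2.imwrite("pics/s4.png",cv2.resize(r.snapshot("scene")[150:320,270:470,::-1],None,fx=3.5,fy=3.5,interpolation=cv2.INTER_CUBIC))
p,f0=feel(q,OFFS); print(p)
if p is not None: seat(p,f0)
E
```

```text
grip 41.4 50.21317899227142 df [-0.5  0.3  4.8] [503.3 -57.2  80.2]
lift 40.6 f [-0.3   0.29 -1.88] [503.2 -57.2 189.8] 24.925
[559.48344786 179.07681682]
f0 [-0.03 -0.04 -1.9 ]
(0, 0) [559.5 179.1] z 120.5 rack force -0.4 0.1 -0.4 29.6
[559.48344786 179.07681682]
contact z 85.5 [-1.7 -0.4  7.1]
end [559.6 179.1  86.2] [-1.7 -0.4  7.1] 33.675
```

```bash
python3 - <<'E'
from h import *
import cv2
r.release(); r.hold(.2); r.movel([559.6,179.1,230],velocity=110); r.movep([480,-20,260],Y); r.hold(.3)
a=cv2.resize(r.snapshot("scene")[90:320,270:470,::-1],None,fx=2.6,fy=2.6,interpolation=cv2.INTER_CUBIC)
cv2.imwrite("pics/end.png",a); print(r.observe()["time_s"])
E
```

```text
37.075
```

View pics/end.png

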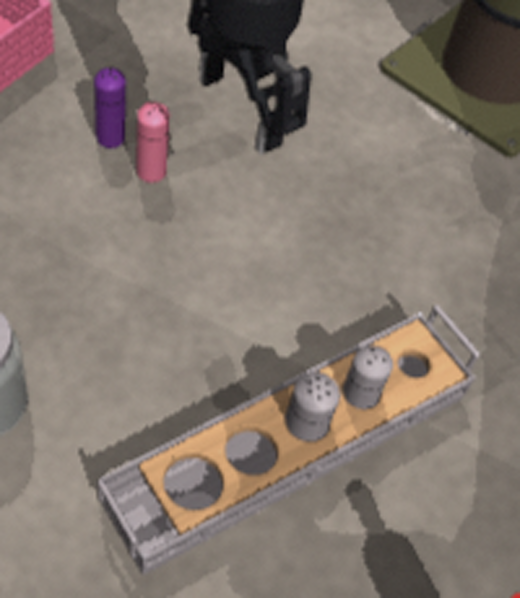

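The pepper at (368,375) stands in the second hole and the salt at (315,405) in the third. Both are upright and fully down, the look-alikes are undisturbed, and the arm is clear.

```bash
python3 -c "
from station import r
print(r.sign_off())"
```

```text
the job is handed in; nothing more can be done
None
```

The pepper is home in the 36 mm hole and the salt in the 42 mm hole, both upright on the rack's floor and released, with floor contact of about 7 N; I handed the job in at about 37 s.

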